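# Clip a fresh water filter into its station and open the feed

## Task

Put the fresh water filter (white, with one blue end) into the empty filter station: snap it sideways into both spring clips until it is fully home, its blue end towards the blue inlet head, and let go. Only then turn the blue feed lever a quarter turn to fully open, in line with the station. Leave the used brown filter and everything else on the counter where it is.

Things in the scene. Friction and masses are not known exactly. Their poses are not given: they have to be found in the camera images.
- fresh: Fresh filter, the one to fit: white round barrel 40 mm in diameter, 180 mm long over all, 0.18 to 0.36 kg. Origin on its axis at mid-length; x along the axis to the blue end. The last 18 mm at each end is a hexagonal cap 48 mm across flats, blue at +x (plus a blue band on the barrel beside it), grey at -x; it lies still on them, axis 24 mm above the counter. Grip it at mid-length.
- fresh_blue_end (a point): Centre of the fresh filter's blue end face, 90 mm from its middle.
- fresh_grey_end (a point): Centre of the fresh filter's grey end face, 90 mm from its middle.
- spent: Used filter, same shape and size, brown barrel, orange cap at +x and grey cap at -x; it lies near the fresh one and stays. Origin on its axis at mid-length.
- station: Filter station fixed to the counter: dark base plate 300 x 84 x 12 mm from x = -105 to +195 mm, with two C-shaped steel spring clips open upward, at x = -50 and +50 mm, and a valve with the blue lever at x = +155 mm. Origin on the counter midway between the clips; z up, x along the clips' common axis towards the inlet head. Between the clips 86 mm is free for fingers, down to the base plate.
- clip_in (a point): Centre of the clip nearer the inlet, on the clips' axis 48 mm above the counter. Each clip is 14 mm wide; its lips leave a mouth of 31 mm, flared above to about 45 mm as a lead-in, tops 71 mm above the counter. Pushing the filter straight down with about 10 to 20 N in all spreads the lips; they snap over the barrel, which then rests on a saddle.
- clip_out (a point): Centre of the other, identical clip, 100 mm from the first; nothing stands beyond it. A filter merely laid in the flares stays about 25 mm too high. The clips resist pulling out.
- inlet_head (a point): Centre of the face of the white inlet head that looks at the clips (blue plate on this face and on top): 104 mm from the middle of the clips, so 14 mm beyond the blue end of a centred filter. The head is 52 mm wide, 80 mm high.
- seat (a point): Where the middle of the filter belongs: on the clips' axis midway between them; a seated filter's axis lies level, 48 mm above the counter.
- lever (a joint): Feed lever angle, rad: 0 closed (lever crosswise, pointing to the station's +y), 1.57 fully open, at its stop (lever in line with the station, pointing to +x, away from the filter). Turns clockwise seen from above, with light friction (about 1 to 2 N at the tip); stays where it is left. It may start up to 0.2 rad.
- lever_pivot (a point): On the lever's vertical turning axis at mid-height of the lever: station x = +155 mm, 58 mm above the counter.
- lever_tip (a point): On the blue lever, 70 mm out from its axis (5 mm short of its end), mid-height, 58 mm above the counter. The lever is a bar 12 mm thick and 20 mm tall (48 to 68 mm above the counter), free on both sides and underneath; push its side or pinch it from above.
- mug: White mug, 82 mm wide, 90 mm high, beyond the filters; stays. Origin under its centre.
- canister: Brass canister, 100 mm wide, 95 mm high, at the far side; stays. Origin under its centre.
- bowl: Blue bowl, 130 mm wide, 55 mm high, at the far left; stays. Origin under its centre.
- screwdriver: Red-handled screwdriver lying near the robot on the right; stays.
- seal_tray: Shallow wooden tray, 100 x 140 x 30 mm, near the robot on the left; stays. Origin under its centre.
There are look-alikes about, which are no part of the job. What is shaped like the fresh but red is not meant.

How it is judged:
By the outcome, as a careful person would: the job done as asked, in the order asked, and still so for the second after the job is handed in, with the robot touching nothing.
It also fails if it takes over 51 s, if anything falls off the work surface, if the arm or the gripper's body presses on something with over 40 N, if the wrist force passes 120 N, or if a joint passes its speed limit or range.

## Robot

A 6-joint arm with a two-finger parallel gripper is mounted at the origin on the work surface. World frame = base frame: x ahead of the robot, y to its left, z up, the work surface at z = 0. Lengths are in m, angles in rad, forces in N, time in s.
With the tool pointing down it reaches from about 0.3 to 0.875 m from the base axis. Payload 6.4 kg.
Tool frame: the origin (TCP) lies midway between the tips of the shut fingers; the grasp point (between the pads) lies 19 mm behind it; z points along the fingers, y is the line along which they close (so a half turn about z gives the same grasp; the last joint's range is limited). The gripper opens to 85 mm and grips with 20 to 120 N. Pads are 22 mm wide; open, the fingers measure 114 mm over their backs; the gripper's body (76 mm by 85 mm) begins 54 mm behind the grasp point. The pads swing forward as they close: fully open they stand 13 mm farther back than shut.
Start: joints at [-0.206, 0.181, 1.607, -0, 1.354, -0.206], TCP at [0.575, 0, 0.231] pointing down, gripper open.
Joint ranges: [-2.99, 2.99], [-0.89, 2.07], [0.3, 2.58], [-1.14, 4.28], [0, 2.63], [-3.12, 3.12]. Speed limits (rad/s): [2.57, 2.57, 3.01, 3.14, 3.14, 3.14].

## Interface

Orientations are given as a unit quaternion [w, x, y, z].
In Python, from bench import sensors, vision, ctrl gives the robot as it stands.
- The arm moves only by the tool carry_out, never from a script. Its argument "deltas" is text: rows parted by semicolons, each of 7 numbers parted by spaces: the shift along the tool's x, y, z in mm, then the turn, a rotation vector about the tool's x, y, z in rad, then the closure, from 0 (fully open) to 1 (shut). In form: tx ty tz ax ay az claw; .... A call has 1 to 12 rows; each row is the pose to reach, as a shift and turn from the pose commanded when the call began, along the tool's axes at that moment; what a row does not reach only later rows make up. A row lasts 1/8 s, in which the tool goes at most 62.5 mm and 10.7 degrees, less where a joint would pass 70% of its speed; a pose out of reach is approached as far as the arm can. A call with a gripper value outside its range is refused whole. The fingers move at their own pace and stop on an object; the grip force is fixed at half the most. Time passes only in rows, so rows that repeat a pose let the fingers close. It gives the time, the measured TCP pose, the force, the opening and the grip force at its end, in the units of the state.
- sensors.get_obs(): the state, without advancing time (a new reading comes with each control period).
- vision.camera(name): name is "scene" or "side" or "wrist"; returns the picture (384x512x3 uint8, blue, green, red); there is no depth.
- vision.camera_model(name): a dict with "K" (3x3 intrinsics, pixels), "extrinsics" (4x4, takes a point from world to camera coordinates); the wrist camera has in their place "hand_eye" (4x4, takes a point from camera to tool coordinates, whose origin is the TCP and whose axes are the flange's). Camera axes: x right, y down, z forward; pixel columns grow to the right and rows downward; lengths in m; the calibration is good to about 2 mm. A picture is of the moment at which its call begins: read the wrist's pose just before it. camera_model takes no time and is no camera call.
- ctrl.hand_in(): hands the job in; it is judged then, once.
The state is a dict: "time_s": time; "q": joint angles; "dq": joint speeds; "joint_efforts": joint torques, N m; "eef_pos": TCP position; "eef_rot": TCP orientation; "wrist_force": force on the tool from outside, world axes, zero at the start; "torque": the same for the moment, N m; "opening": opening from 0.0 (shut) to 1.0 (fully open); "grasp_force": force on a finger pad.
Only numpy, scipy, OpenCV 4.12 (cv2) and the standard library are available. Lean on these libraries where they do the work, as an engineer would, in place of code of your own. Each camera call takes 0.05 s, during which the arm holds its last target. There are 200 camera calls.

## Working session

There is one attempt and no reset: what is moved stays moved. The work goes in short steps, Python scripts to look and compute and a tool call to move; the robot and the scene stay as the last step left them, time stands still between calls to the robot, and variables do not carry over. Pictures are saved under pics/ and viewed, at most 10 in all, crops included, and the job is handed in when it is done.

Besides the shell and the picture viewer there is one more tool, called after "Request:" by a JSON object that holds its "api" and its "payload", one argument or row to a line. carry_out: Moves the arm, as the interface text tells. Its arguments: {"type":"object","properties":{"deltas":{"type":"string"}},"required":["deltas"]}

```bash
mkdir -p pics; ls; python3 - <<'E'
from bench import sensors, vision
import cv2
print(sensors.get_obs())
for n in("scene","side"):
    cv2.imwrite(f"pics/{n}0.png",cv2.resize(vision.camera(n),(800,600),interpolation=cv2.INTER_CUBIC))
for n in("scene","side","wrist"): print(n,vision.camera_model(n))
E
```

```text
pics
{'time_s': 0.0, 'q': array([-2.06289038e-01,  1.81546903e-01,  1.60801350e+00, -3.34879456e-05,
        1.35379641e+00, -2.06284606e-01]), 'dq': array([ 4.86417124e-04, -9.96212122e-04, -8.26603462e-05, -8.30730339e-04,
        1.55411676e-05,  1.56970863e-03]), 'joint_efforts': array([ 3.41415571e-04, -4.44869328e+01, -3.51340663e+01, -2.51131587e-04,
        9.11703974e-03,  3.43231875e-05]), 'eef_pos': array([5.74443149e-01, 1.29683531e-04, 2.30378206e-01]), 'eef_rot': array([-7.29306725e-04,  7.07105514e-01,  7.07107498e-01, -4.96425960e-04]), 'wrist_force': array([-0.51248362,  1.3061236 ,  0.19244304]), 'torque': array([0.02645793, 0.04556878, 0.01551752]), 'grasp_force': 0.0, 'opening': 0.9997620837463472}
scene {'K': array([[387.02095962,   0.        , 259.07962815],
       [  0.        , 387.02095962, 194.09170447],
       [  0.        ,   0.        ,   1.        ]]), 'extrinsics': array([[-0.8058991 ,  0.59195143, -0.01096085,  0.45854483],
       [ 0.50684083,  0.68022199, -0.52953793, -0.07836702],
       [-0.30600492, -0.43230955, -0.84821544,  1.47412703],
       [
[... 301 characters left out ...]
  [-0.25869755, -0.46590264, -0.84617392,  0.10216526],
       [ 0.39507202,  0.74834432, -0.53282162,  1.19067961],
       [ 0.        ,  0.        ,  0.        ,  1.        ]])}
wrist {'K': array([[285.87821311,   0.        , 251.86624504],
       [  0.        , 285.87821311, 193.60546401],
       [  0.        ,   0.        ,   1.        ]]), 'hand_eye': array([[-1.23257659e-03, -9.60593265e-01, -2.77955139e-01,
         6.99002049e-02],
       [ 9.99999225e-01, -1.23208584e-03, -1.76439509e-04,
         1.66983010e-04],
       [-1.72977989e-04, -2.77955141e-01,  9.60594040e-01,
        -1.42232266e-01],
       [ 0.00000000e+00,  0.00000000e+00,  0.00000000e+00,
         1.00000000e+00]])}
```

View pics/scene0.png

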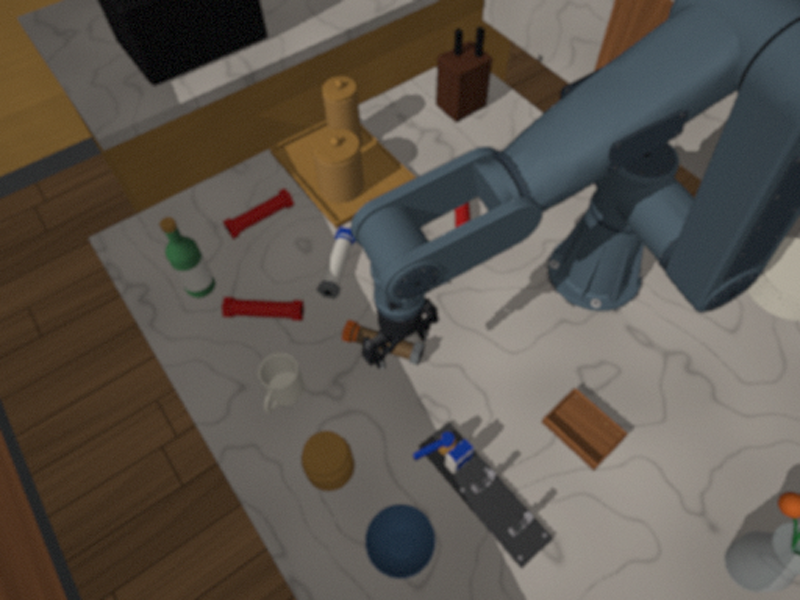

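View pics/side0.png

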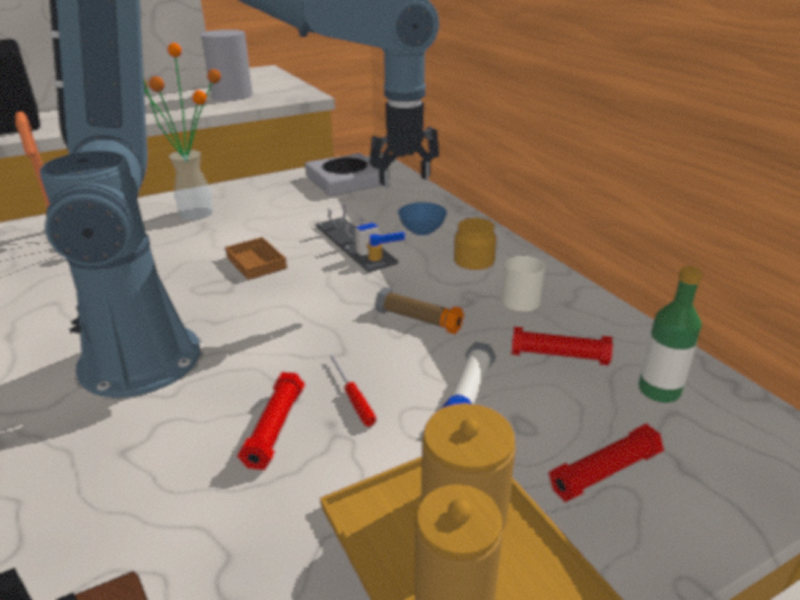

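Both views are clear. Candidates, in scene-picture pixels:
- White/blue filter at (340,262), which matches the fresh filter.
- Brown/orange filter at (382,340), which is the spent one.
- Red look-alikes at (260,213), (262,308) and (462,215).

In the side view the fresh filter is at (470,380). The station is at scene (485,495) and side (355,243). I'll check the choice in enlarged crops.

```bash
python3 - <<'E'
import cv2,numpy as np
from bench import vision
# crops in native px (x0,y0,w,h), 4 tiles of 400x300
T=[("scene",190,130,80,60),("scene",260,262,100,75),("side",260,205,80,60),("side",195,130,80,60)]
im={n:vision.camera(n) for n in("scene","side")}
t=[cv2.resize(im[n][y:y+h,x:x+w],(400,300),interpolation=cv2.INTER_CUBIC) for n,x,y,w,h in T]
cv2.imwrite("pics/crop1.png",np.vstack([np.hstack(t[:2]),np.hstack(t[2:])]))
E
```

```text
(no output)
```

View pics/crop1.png

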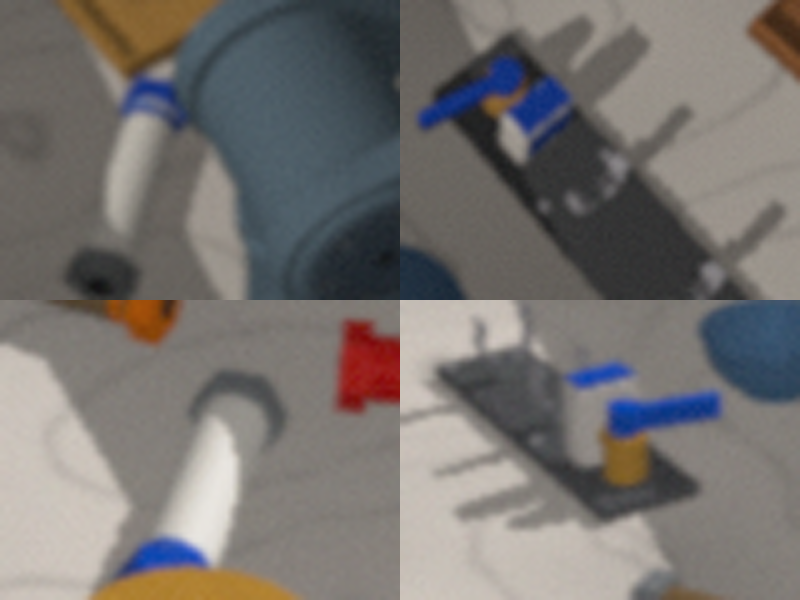

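Tile 1 confirms the white barrel with its blue cap at (155,103) and grey cap at (103,272). The station, with its lever crosswise, is clear in tiles 2 and 4. Next I compute rough positions.

```bash
cat > h.py <<'E'
import numpy as np
from bench import sensors, vision
from scipy.spatial.transform import Rotation as R
def cam(n, obs=None):
    m=vision.camera_model(n)
    if n!="wrist":
        E=np.linalg.inv(m["extrinsics"])
    else:
        o=obs or sensors.get_obs(); T=np.eye(4)
        T[:3,:3]=R.from_quat(o["eef_rot"],scalar_first=True).as_matrix(); T[:3,3]=o["eef_pos"]
        E=T@m["hand_eye"]
    return m["K"],E
def ray(n,uv,z,obs=None):
    "world point at height z seen at native pixel uv"
    K,E=cam(n,obs); d=E[:3,:3]@np.linalg.solve(K,[*uv,1]); c=E[:3,3]
    return c+d*(z-c[2])/d[2]
def proj(n,p,obs=None):
    K,E=cam(n,obs); q=K@(np.linalg.inv(E)@[*p,1])[:3]; return q[:2]/q[2]
E
python3 - <<'E'
from h import *
np.set_printoptions(precision=4,suppress=True)
print("grey",ray("scene",(210.6,184.4),.024),ray("side",(308,227),.024))
print("blue",ray("scene",(221,150.6),.024))
for c in[(418,440),(450,422),(553,537),(522,566)]: print("plate",ray("scene",np.array(c)/1.5625,.012))
print("lever pivot",ray("scene",(260+112/4,262+72/4),.068),"tip end",ray("scene",(260+22/4,262+122/4),.06))
print("side pivot",ray("side",(195+225/5,130+115/5),.068),"tip",ray("side",(195+720/5,130+103/5),.058))
E
```

```text
grey [ 0.5495 -0.3281  0.024 ] [ 0.556 -0.328  0.024]
blue [ 0.4318 -0.4374  0.024 ]
plate [0.6009 0.0894 0.012 ]
plate [0.524  0.0982 0.012 ]
plate [0.5101 0.3914 0.012 ]
plate [0.5912 0.3946 0.012 ]
lever pivot [0.5596 0.1381 0.068 ] tip end [0.6367 0.1263 0.06  ]
side pivot [0.5594 0.1179 0.068 ] tip [ 0.8999 -0.0265  0.058 ]
```

Request:
{"api": "carry_out", "payload": {
  "deltas": "300 -20 -80 0 0 0 0;300 -20 -80 0 0 0 0;300 -20 -80 0 0 0 0;300 -20 -80 0 0 0 0;300 -20 -80 0 0 0 0;300 -20 -80 0 0 0 0;300 -20 -80 0 0 0 0;300 -20 -80 0 0 0 0"
}}

```text
time_s: 1.2
eef_pos: [0.5551, 0.2985, 0.3105]
eef_rot: [-0.0, 0.708, 0.706, -0.001]
wrist_force: [0.1, -0.2, -0.4]
opening: 0.998
grasp_force: 0.0
```

```bash
python3 - <<'E'
from h import *
import cv2,json
o=sensors.get_obs(); im=vision.camera("wrist")
json.dump({k:list(o[k]) for k in("eef_pos","eef_rot")},open("w1.json","w")); print(o["eef_pos"],o["eef_rot"],abs(o["dq"]).max())
cv2.imwrite("pics/w1raw.png",im)
cv2.imwrite("pics/w1.png",cv2.resize(im,(800,600),interpolation=cv2.INTER_CUBIC))
E
```

```text
[0.55507669 0.2985233  0.31045535] [-2.06494027e-04  7.07734642e-01  7.06477932e-01 -7.51954104e-04] 0.006778146920219529
```

View pics/w1.png

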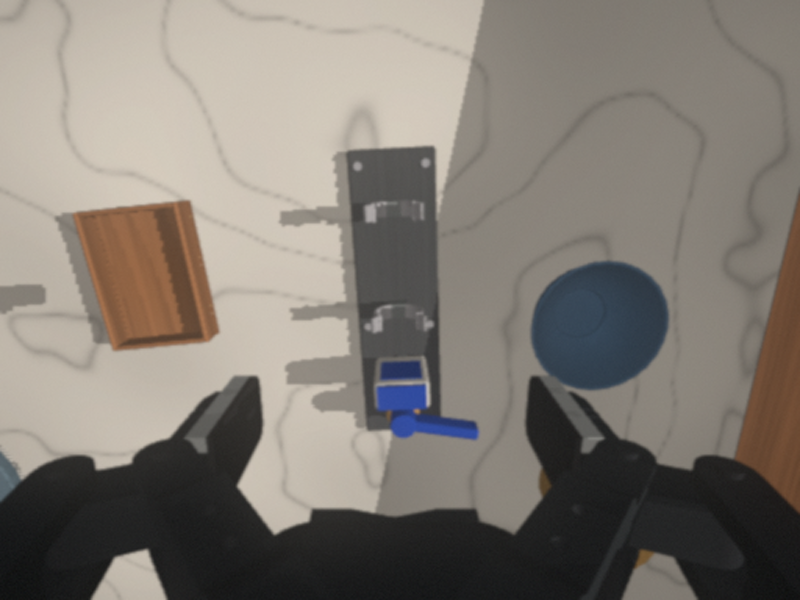

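The station lies upright in the picture. Its plate corners are at (348,151), (435,147) and (367,430), the clips at (395,211) and (398,318), and the lever pivot at (403,425). I'll refine these in a crop.

```bash
python3 - <<'E'
import cv2,numpy as np
im=cv2.imread("pics/w1raw.png")
f=lambda x,y:cv2.resize(im[y:y+100,x:x+67],(402,600),interpolation=cv2.INTER_CUBIC)[:, :400]
cv2.imwrite("pics/w1c.png",np.hstack([f(220,88),f(230,185)]))
E
```

```text
(no output)
```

View pics/w1c.png

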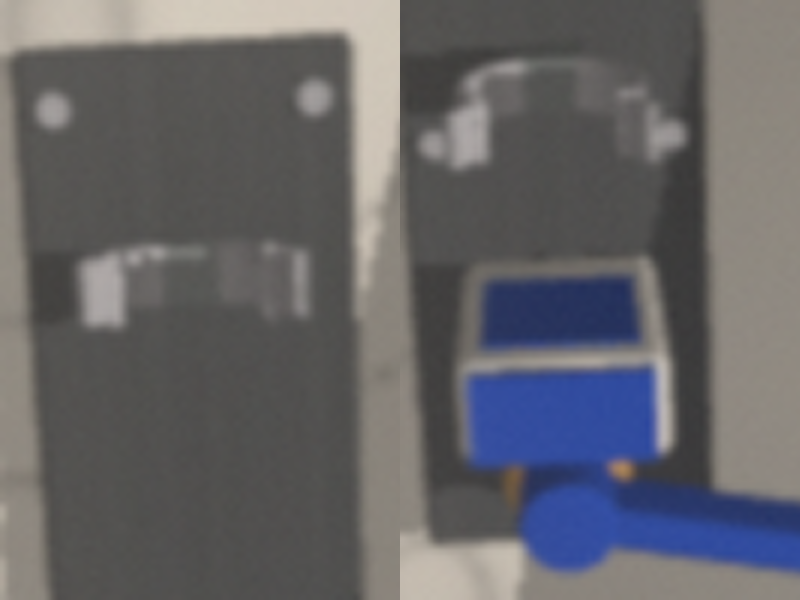

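```bash
cat >> h.py <<'E'
import json
from scipy.optimize import least_squares
def fit(P,U,obs,x0,n="wrist"):
    "fit x,y,yaw of a body whose points P are seen at pixels U"
    def w(v): c,s=np.cos(v[2]),np.sin(v[2]); return np.c_[v[0]+c*P[:,0]-s*P[:,1],v[1]+s*P[:,0]+c*P[:,1],P[:,2]]
    r=lambda v:(np.array([proj(n,p,obs) for p in w(v)])-U).ravel()
    s=least_squares(r,x0); return s.x,r(s.x).reshape(-1,2)
E
python3 - <<'E'
from h import *
np.set_printoptions(precision=4,suppress=True)
o=json.load(open("w1.json"))
a=lambda u,v,t=0:((u+.5)/6-.5+(230 if t else 220),(v+.5)/6-.5+(185 if t else 88))
P=np.array([(-105,-42,12),(-105,42,12),(195,-42,12),(-50,0,71),(50,0,71),(155,0,68)])/1e3
U=np.array([a(15,50),a(348,36),a(32,542,1),a(194,293),a(154,133,1),a(172,527,1)])
for k in (slice(0,6),slice(0,3),slice(0,5)):
    print(*fit(P[k],U[k],o,[.55,.288,-1.53]))
v,_=fit(P,U,o,[.55,.288,-1.53])
# lever: end of bar native from w1.png
for u in((478,430),): print("lever end",ray("wrist",np.array(u)/1.5625,.06,o))
E
```

```text
[ 0.5571  0.2868 -1.5248] [[-0.8676 -0.3042]
 [ 1.1818 -0.958 ]
 [-0.2069  1.2903]
 [-0.1826 -0.5533]
 [-0.0352  1.1104]
 [ 0.0966 -0.0111]]
[ 0.5571  0.2866 -1.5245] [[-0.9324 -0.1248]
 [ 1.1069 -0.7948]
 [-0.2148  1.4127]]
[ 0.5572  0.2868 -1.5244] [[-0.8733 -0.2942]
 [ 1.1751 -0.973 ]
 [-0.1416  1.2942]
 [-0.1727 -0.5568]
 [ 0.0031  1.1061]]
lever end [0.6386 0.1219 0.06  ]
```

Request:
{"api": "carry_out", "payload": {
  "deltas": "-682 -65 90 0 0 0.82 0;-682 -65 90 0 0 0.82 0;-682 -65 90 0 0 0.82 0;-682 -65 90 0 0 0.82 0;-682 -65 90 0 0 0.82 0;-682 -65 90 0 0 0.82 0;-682 -65 90 0 0 0.82 0;-682 -65 90 0 0 0.82 0;-682 -65 90 0 0 0.82 0;-682 -65 90 0 0 0.82 0;-682 -65 90 0 0 0.82 0;-682 -65 90 0 0 0.82 0"
}}

```text
time_s: 2.75
eef_pos: [0.4872, -0.3867, 0.2197]
eef_rot: [-0.001, 0.932, 0.363, -0.001]
wrist_force: [0.8, 1.3, 0.7]
opening: 1.001
grasp_force: 0.0
```

Request:
{"api": "carry_out", "payload": {
  "deltas": "0 0 0 0 0 0 0;0 0 0 0 0 0 0"
}}

```text
time_s: 3.0
eef_pos: [0.4901, -0.381, 0.2216]
eef_rot: [-0.0, 0.93, 0.367, 0.0]
wrist_force: [1.0, 0.4, 0.6]
opening: 1.002
grasp_force: 0.0
```

```bash
python3 - <<'E'
from h import *
import cv2,json
o=sensors.get_obs(); im=vision.camera("wrist")
json.dump({k:list(o[k]) for k in("eef_pos","eef_rot")},open("w2.json","w")); print(o["eef_pos"],o["eef_rot"],o["q"],abs(o["dq"]).max())
cv2.imwrite("pics/w2raw.png",im)
cv2.imwrite("pics/w2.png",cv2.resize(im,(800,600),interpolation=cv2.INTER_CUBIC))
E
```

```text
[ 0.49008806 -0.38099095  0.22157547] [-3.67091629e-05  9.30241892e-01  3.66946869e-01  1.24253405e-04] [-8.51864515e-01  2.89046670e-01  1.49602217e+00  2.64775768e-04
  1.35650934e+00 -3.25741076e-02] 0.014444902781419489
```

View pics/w2.png

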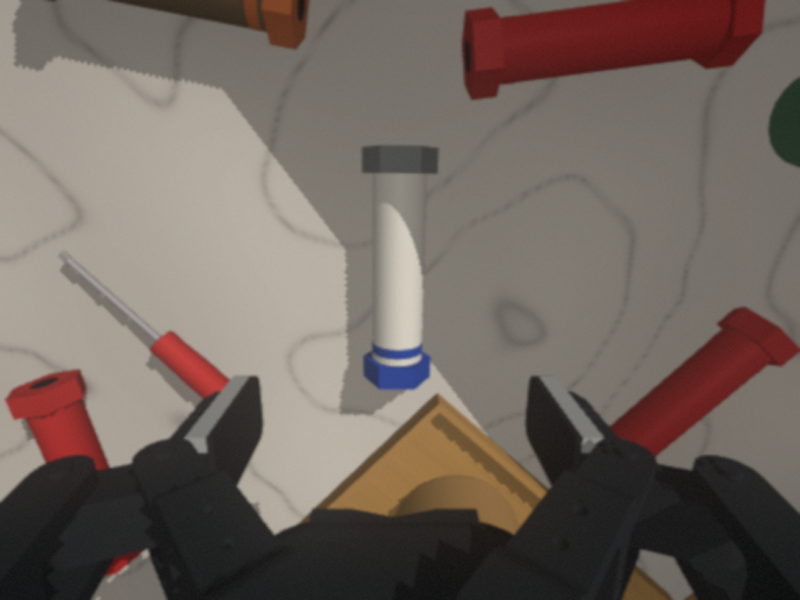

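The fresh filter (white, with blue cap and band) lies upright in the view. Its grey cap is centred at (400,159) and its blue end's top edge at (397,388). The wooden tray's corner, at (437,397), is just beyond the blue end.

```bash
python3 - <<'E'
from h import *
np.set_printoptions(precision=4,suppress=True)
o=json.load(open("w2.json")); s=lambda u,v:((u+.5)/1.5625-.5,(v+.5)/1.5625-.5)
P=np.array([(-81,27.7,24),(-81,-27.7,24),(90,0,48),(-72,0,44)])/1e3
# tool y -> right in image; filter x = down in image
U=np.array([s(438,159.5),s(362,159.5),s(397.5,388),s(400,173)])
for sg in (1,-1):
    Q=P.copy(); Q[:,1]*=sg
    print(sg,*fit(Q,U,o,[.49,-.383,-2.39]))
print("tool yaw",R.from_quat(o["eef_rot"],scalar_first=True).as_matrix()[:,:2])
for u,z in[((437,397),.015),((437,397),.0),((395,492),.1)]: print("tray corner",ray("wrist",s(*u),z,o))
E
```

```text
1 [ 0.4924 -0.3847 -2.3999] [[ 0.0646  0.2157]
 [-0.2151 -0.2227]
 [ 0.0714  0.5624]
 [ 0.0799 -0.4191]]
-1 [ 0.4919 -0.3851 -2.4022] [[-48.7532   0.3073]
 [ 48.7783   0.8629]
 [ -0.1668   1.0327]
 [  0.1546   0.1966]]
tool yaw [[ 0.7307  0.6827]
 [ 0.6827 -0.7307]
 [ 0.0003  0.    ]]
tray corner [ 0.4315 -0.4875  0.015 ]
tray corner [ 0.4268 -0.4941  0.    ]
tray corner [ 0.3857 -0.4802  0.1   ]
```

Request:
{"api": "carry_out", "payload": {
  "deltas": "-1 4 60 0 0 0.01 0;-1 4 120 0 0 0.01 0;-1 4 170 0 0 0.01 0;-1 4 200 0 0 0.01 0;-1 4 218 0 0 0.01 0;-1 4 218 0 0 0.01 0;-1 4 218 0 0 0.01 0;-1 4 218 0 0 0.01 1;-1 4 218 0 0 0.01 1;-1 4 218 0 0 0.01 1;-1 4 218 0 0 0.01 1;-1 4 218 0 0 0.01 1"
}}

```text
time_s: 4.55
eef_pos: [0.4922, -0.3859, 0.0043]
eef_rot: [0.0, 0.932, 0.362, 0.0]
wrist_force: [-1.4, 1.6, 5.0]
opening: 0.453
grasp_force: 60.3
```

Request:
{"api": "carry_out", "payload": {
  "deltas": "0 0 0 0 0 0 1;0 0 0 0 0 0 1;0 0 0 0 0 0 1;0 0 0 0 0 0 1"
}}

```text
time_s: 5.05
eef_pos: [0.4922, -0.3859, 0.0043]
eef_rot: [0.0, 0.932, 0.362, 0.0]
wrist_force: [-1.6, 1.5, 5.8]
opening: 0.451
grasp_force: 60.3
```

Request:
{"api": "carry_out", "payload": {
  "deltas": "0 0 -20 0 0 0 1;0 0 -60 0 0 0 1;0 0 -120 0 0 0 1;0 0 -180 0 0 0 1;0 0 -200 0 0 0 1;0 0 -200 0 0 0 1"
}}

```text
time_s: 5.8
eef_pos: [0.4924, -0.386, 0.2048]
eef_rot: [0.001, 0.932, 0.362, 0.0]
wrist_force: [0.4, -0.3, -4.0]
opening: 0.453
grasp_force: 61.2
```

Request:
{"api": "carry_out", "payload": {
  "deltas": "30 -27 0 0 0 0 1;501 -452 0 0 0 -0.876 1;501 -452 0 0 0 -0.876 1;501 -452 0 0 0 -0.876 1;501 -452 0 0 0 -0.876 1;501 -452 0 0 0 -0.876 1;501 -452 0 0 0 -0.876 1;501 -452 0 0 0 -0.876 1;501 -452 0 0 0 -0.876 1;501 -452 0 0 0 -0.876 1;501 -452 0 0 0 -0.876 1;501 -452 0 0 0 -0.876 1"
}}

```text
time_s: 7.3
eef_pos: [0.5541, 0.2895, 0.1991]
eef_rot: [-0.002, 0.689, 0.725, -0.002]
wrist_force: [-0.2, -0.9, -3.8]
opening: 0.451
grasp_force: 61.3
```

Request:
{"api": "carry_out", "payload": {
  "deltas": "0 0 0 0 0 0 1;0 0 0 0 0 0 1;0 0 0 0 0 0 1;0 0 0 0 0 0 1"
}}

```text
time_s: 7.8
eef_pos: [0.557, 0.285, 0.2035]
eef_rot: [0.0, 0.691, 0.723, 0.0]
wrist_force: [-1.0, 0.9, -2.4]
opening: 0.457
grasp_force: 61.3
```

```bash
python3 - <<'E'
from h import *
import cv2,json
o=sensors.get_obs(); im=vision.camera("wrist")
json.dump({k:list(o[k]) for k in("eef_pos","eef_rot")},open("w3.json","w")); print(o)
cv2.imwrite("pics/w3.png",cv2.resize(im,(800,600),interpolation=cv2.INTER_CUBIC))
M=R.from_quat(o["eef_rot"],scalar_first=True).as_matrix(); print("tool yaw",np.arctan2(M[1,0],M[0,0]),"need 1.6168")
d=np.array([.5572,.2858,0])-o["eef_pos"]; print("shift tool mm",M.T@d*1000)
E
```

```text
{'time_s': 7.8, 'q': array([ 2.83581566e-01,  3.15459011e-01,  1.50005553e+00, -4.81279834e-05,
        1.32583907e+00,  2.39179930e-01]), 'dq': array([ 0.00682711, -0.00309435, -0.0031805 ,  0.00148375, -0.0002238 ,
        0.00125481]), 'joint_efforts': array([ 5.51555902e-03, -5.23827302e+01, -3.59762621e+01,  5.35265990e-04,
        3.32814991e-03, -2.60313209e-03]), 'eef_pos': array([0.55698602, 0.28501103, 0.20346947]), 'eef_rot': array([8.00183664e-05, 6.91231251e-01, 7.22633616e-01, 9.18031595e-05]), 'wrist_force': array([-0.98042243,  0.85660841, -2.35835482]), 'torque': array([ 0.0161882 , -0.02338978, -0.02014623]), 'grasp_force': 61.25906825065613, 'opening': 0.45667825511710314}
tool yaw 1.615209630124096 need 1.6168
shift tool mm [7.76399987e-01 1.99295090e-01 2.03469531e+02]
```

View pics/w3.png

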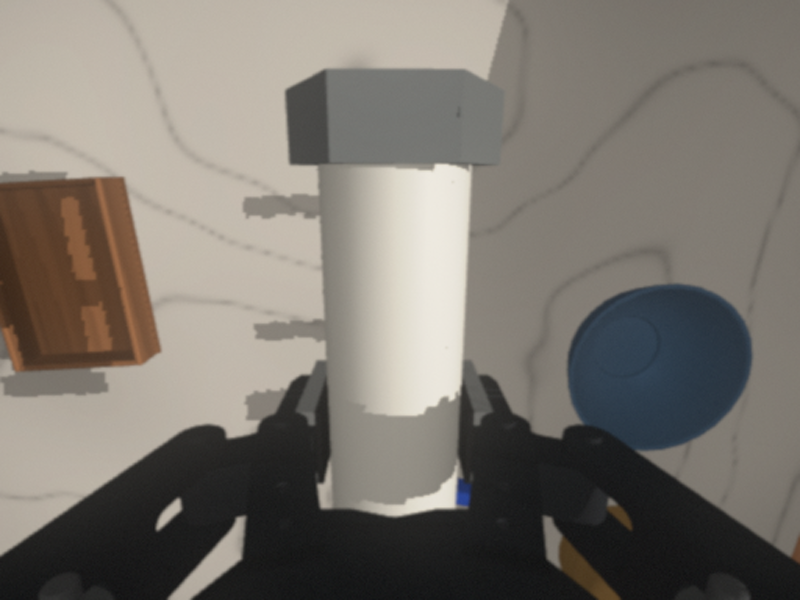

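The filter is held square: its grey cap points away at (395,115) and it is centred between the pads. Lowering in steps now.

Request:
{"api": "carry_out", "payload": {
  "deltas": "1 0 50 0 0 -0.001 1;1 0 90 0 0 -0.001 1;1 0 115 0 0 -0.001 1;1 0 130 0 0 -0.001 1;1 0 138 0 0 -0.001 1;1 0 145 0 0 -0.001 1;1 0 145 0 0 -0.001 1"
}}

```text
time_s: 8.72
eef_pos: [0.5568, 0.2871, 0.0586]
eef_rot: [0.0, 0.69, 0.724, 0.0]
wrist_force: [-0.2, 1.0, -2.8]
opening: 0.449
grasp_force: 61.4
```

Request:
{"api": "carry_out", "payload": {
  "deltas": "0 0 5 0 0 0 1;0 0 10 0 0 0 1;0 0 15 0 0 0 1;0 0 20 0 0 0 1;0 0 24 0 0 0 1;0 0 28 0 0 0 1;0 0 30 0 0 0 1;0 0 30 0 0 0 1"
}}

```text
time_s: 9.72
eef_pos: [0.5565, 0.2871, 0.0283]
eef_rot: [-0.0, 0.69, 0.724, -0.0]
wrist_force: [-2.4, 0.5, 0.9]
opening: 0.45
grasp_force: 61.6
```

Request:
{"api": "carry_out", "payload": {
  "deltas": "0 0 2 0 0 0 1;0 0 4 0 0 0 1;0 0 4 0 0 0 1"
}}

```text
time_s: 10.1
eef_pos: [0.5567, 0.2872, 0.028]
eef_rot: [-0.0, 0.69, 0.724, -0.0]
wrist_force: [-14.4, -5.0, 28.5]
opening: 0.452
grasp_force: 64.4
```

Resting firmly on the saddle with a 28 N reaction. Next I ease off, release, rise and check.

Request:
{"api": "carry_out", "payload": {
  "deltas": "0 0 -4 0 0 0 1;0 0 -4 0 0 0 0;0 0 -4 0 0 0 0;0 0 -4 0 0 0 0;0 0 -4 0 0 0 0;0 0 -4 0 0 0 0;0 0 -50 0 0 0 0;0 0 -110 0 0 0 0;0 0 -170 0 0 0 0;0 0 -230 0 0 0 0;0 0 -250 0 0 0 0;0 0 -250 0 0 0 0"
}}

```text
time_s: 11.6
eef_pos: [0.5573, 0.2873, 0.2758]
eef_rot: [0.001, 0.69, 0.724, 0.001]
wrist_force: [-0.3, 1.0, -0.7]
opening: 0.998
grasp_force: 0.0
```

```bash
python3 - <<'E'
from h import *
import cv2
o=sensors.get_obs(); im=vision.camera("wrist"); s=vision.camera("side")
json.dump({k:list(o[k]) for k in("eef_pos","eef_rot")},open("w4.json","w")); print(o["eef_pos"],o["eef_rot"],o["opening"])
a=cv2.resize(im[75:300,190:340],(400,600),interpolation=cv2.INTER_CUBIC)
b=cv2.resize(s[120:180,190:270],(400,300),interpolation=cv2.INTER_CUBIC)
c=cv2.resize(vision.camera("scene")[262:362,255:389],(400,300),interpolation=cv2.INTER_CUBIC)
cv2.imwrite("pics/w4.png",np.hstack([a,np.vstack([b,c])]))
E
```

```text
[0.55732919 0.28728295 0.27577939] [0.00080217 0.69027885 0.72354167 0.00138347] 0.9980205692892916
```

View pics/w4.png

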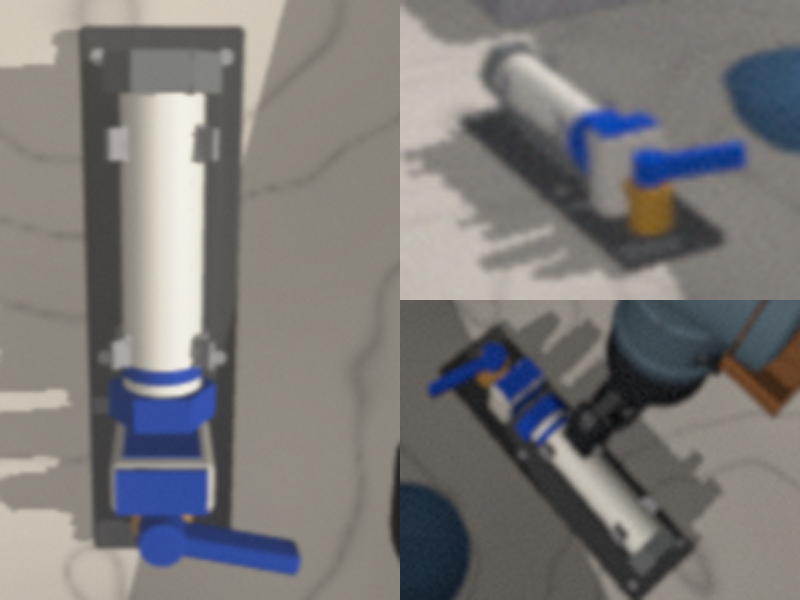

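The filter is seated: both clips' lips lie over the barrel (left tile, (118,145) and (205,145); (120,352) and (205,352)), and its blue end faces the inlet head. The lever hub is at (163,545) and its end at (298,562). Planning the lever arc now.

```bash
python3 - <<'E'
from h import *
np.set_printoptions(precision=4,suppress=True)
o=json.load(open("w4.json")); s=lambda u,v:((u+.5)/2.6667-.5+190,(v+.5)/2.6667-.5+75)
hub=ray("wrist",s(163,545),.068,o); e=ray("wrist",s(296,552),.068,o)
piv=np.array([.5571+.155*np.cos(-1.5248),.2868+.155*np.sin(-1.5248)])
print("hub",hub,"model",piv,"end",e)
th0=np.arctan2(*(e-hub)[1::-1]); print("lever yaw",th0,"len",np.linalg.norm(e-hub))
piv=(piv+hub[:2])/2; M=R.from_quat(o["eef_rot"],scalar_first=True).as_matrix(); y0=np.arctan2(M[1,0],M[0,0])
r=.060; th1=-1.525-.10
def tgt(th): return np.array([*(piv+r*np.array([np.cos(th),np.sin(th)])),0])
def rel(a,b,ya,yb):
    c,sn=np.cos(ya),np.sin(ya); d=b-a; return 1e3*(c*d[0]+sn*d[1]),1e3*(sn*d[0]-c*d[1]),-(yb-ya)
print("approach",rel(np.array(o["eef_pos"]),tgt(th0),y0,th0+np.pi),"z now",o["eef_pos"][2])
for th in np.linspace(th0,th1,11)[1:]: print("arc %.0f %.0f 0 0 0 %.2f"%rel(tgt(th0),tgt(th),th0+np.pi,th+np.pi))
E
```

```text
hub [0.5637 0.1321 0.068 ] model [0.5642 0.132 ] end [0.6337 0.131  0.068 ]
lever yaw -0.0161588328720245 len 0.06994009469228264
approach (np.float64(-159.16184382601887), np.float64(59.21849316865312), np.float64(-1.5075912019441575)) z now 0.27577939404752855
arc 1 -10 0 0 0 0.16
arc 3 -19 0 0 0 0.32
arc 7 -28 0 0 0 0.48
arc 12 -36 0 0 0 0.64
arc 18 -43 0 0 0 0.80
arc 26 -49 0 0 0 0.97
arc 34 -54 0 0 0 1.13
arc 43 -58 0 0 0 1.29
arc 53 -60 0 0 0 1.45
arc 62 -60 0 0 0 1.61
```

Request:
{"api": "carry_out", "payload": {
  "deltas": "-162 59 100 0 0 -1.47 0.5;-162 59 100 0 0 -1.47 0.5;-162 59 100 0 0 -1.47 0.5;-162 59 100 0 0 -1.47 0.5;-162 59 100 0 0 -1.47 0.5;-162 59 100 0 0 -1.47 0.5;-162 59 100 0 0 -1.47 0.5;-162 59 100 0 0 -1.47 0.5;-162 59 100 0 0 -1.47 0.5;-162 59 100 0 0 -1.47 0.5;-162 59 100 0 0 -1.47 0.5"
}}

```text
time_s: 13.12
eef_pos: [0.6229, 0.128, 0.1737]
eef_rot: [-0.0, 0.028, 1.0, -0.0]
wrist_force: [0.5, -0.2, 0.6]
opening: 0.498
grasp_force: 0.0
```

```bash
python3 - <<'E'
from h import *
import cv2
o=sensors.get_obs(); im=vision.camera("wrist"); print(o["eef_pos"],o["eef_rot"],o["opening"])
b=cv2.resize(vision.camera("side")[90:180,190:310],(400,300),interpolation=cv2.INTER_CUBIC)
cv2.imwrite("pics/w5.png",np.hstack([cv2.resize(im,(400,300)),b]))
print("pred pivot px",proj("wrist",(.564,.132,.068),o)/1.28,"pred lever(-.06) end px",proj("wrist",(.564+.075,.132-.0045,.068),o)/1.28)
E
```

```text
[0.62289693 0.12801268 0.17371201] [-4.48245229e-04  2.77356681e-02  9.99615192e-01 -2.33893765e-05] 0.4980763331773233
pred pivot px [198.0576141   97.59629671] pred lever(-.06) end px [197.74953809 163.35500823]
```

View pics/w5.png

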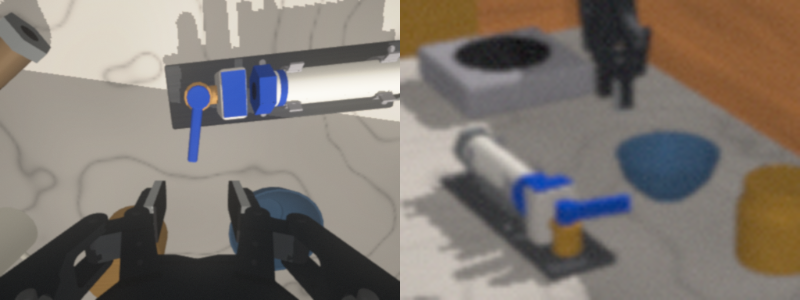

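The hub is at (199,97) as predicted. The lever's end at (193,160) puts the lever about 0.085 rad further clockwise, so its yaw is about -0.145. The canister and bowl show past the fingers, so I'll check clearance.

```bash
python3 - <<'E'
from h import *
np.set_printoptions(precision=4,suppress=True)
print("canister",ray("scene",np.array((327,446))/1.5625,.095),"bowl",ray("scene",np.array((400,535))/1.5625,.055))
piv=np.array([.564,.132]);r=.06;c=np.array([.6229,.1280]);yc=np.pi-2*.02774
tg=lambda th:piv+r*np.array([np.cos(th),np.sin(th)])
def rel(a,b,ya,yb):
    k,s=np.cos(ya),np.sin(ya); d=b-a; return 1e3*(k*d[0]+s*d[1]),1e3*(s*d[0]-k*d[1]),-(yb-ya)
t0=-.145; print("align",rel(c,tg(t0),yc,t0+np.pi))
for th in np.linspace(t0,-1.525-.1,10)[1:]: print("arc %.0f %.0f 0 0 0 %.2f"%rel(tg(t0),tg(th),t0,th), rel(tg(t0),tg(th),t0+np.pi,th+np.pi)[:2])
E
```

```text
canister [0.7652 0.0186 0.095 ] bowl [0.7442 0.2247 0.055 ]
align (np.float64(-0.728564173601629), np.float64(-4.636279249334017), 0.08951999999999982)
arc -1 10 0 0 0 0.16 (np.float64(0.8094327353041341), np.float64(-9.822257728420478))
arc -3 19 0 0 0 0.33 (np.float64(3.2158915627839506), np.float64(-19.37950022550841))
arc -7 28 0 0 0 0.49 (np.float64(7.154447597401731), np.float64(-28.413862660050928))
arc -13 37 0 0 0 0.66 (np.float64(12.518834299682688), np.float64(-36.681588075477435))
arc -19 44 0 0 0 0.82 (np.float64(19.164314662904935), np.float64(-43.95960421852948))
arc -27 50 0 0 0 0.99 (np.float64(26.911586375474627), np.float64(-50.05154227206511))
arc -36 55 0 0 0 1.15 (np.float64(35.551619592943396), np.float64(-54.79303510001844))
arc -45 58 0 0 0 1.32 (np.float64(44.85129679130034), np.float64(-58.05615205208431))
arc -55 60 0 0 0 1.48 (np.float64(54.5597025321414), np.float64(-59.75285067225842))
```

Request:
{"api": "carry_out", "payload": {
  "deltas": "-1 -5 0 0 0 0.09 0.5;-1 -5 50 0 0 0.09 0.5;-1 -5 90 0 0 0.09 0.5;-1 -5 115 0 0 0.09 0.5;-1 -5 134 0 0 0.09 0.5;-1 -5 134 0 0 0.09 0.5;-1 -5 134 0 0 0.09 0.78;-1 -5 134 0 0 0.09 0.78;-1 -5 134 0 0 0.09 0.78"
}}

```text
time_s: 14.35
eef_pos: [0.6245, 0.123, 0.0413]
eef_rot: [0.001, 0.072, 0.997, 0.0]
wrist_force: [-0.5, -0.3, -0.2]
opening: 0.222
grasp_force: 0.0
```

Request:
{"api": "carry_out", "payload": {
  "deltas": "1 -10 0 0 0 0.16 0.78;3 -19 0 0 0 0.33 0.78;7 -28 0 0 0 0.49 0.78;13 -37 0 0 0 0.66 0.78;19 -44 0 0 0 0.82 0.78;27 -50 0 0 0 0.99 0.78;36 -55 0 0 0 1.15 0.78;45 -58 0 0 0 1.32 0.78;55 -60 0 0 0 1.48 0.78;55 -60 0 0 0 1.48 0.78"
}}

```text
time_s: 15.6
eef_pos: [0.5635, 0.0713, 0.0417]
eef_rot: [0.002, 0.726, 0.687, 0.002]
wrist_force: [8.4, 0.1, -4.0]
opening: 0.218
grasp_force: 3.6
```

Request:
{"api": "carry_out", "payload": {
  "deltas": "0 -2 0 0 0 0 0.78;0 -2 0 0 0 0 0.78"
}}

```text
time_s: 15.85
eef_pos: [0.5631, 0.0713, 0.0419]
eef_rot: [0.003, 0.726, 0.688, 0.003]
wrist_force: [12.4, 1.0, -7.3]
opening: 0.219
grasp_force: 5.9
```

Force rises without motion, so the lever is at its stop. I back off, open, rise and verify.

Request:
{"api": "carry_out", "payload": {
  "deltas": "0 3 0 0 0 0 0.78;0 3 0 0 0 0 0.55;0 3 0 0 0 0 0.55;0 3 -30 0 0 0 0.55;0 3 -80 0 0 0 0.55;0 3 -140 0 0 0 0.55;-60 3 -200 0 0 0 0.55;-100 3 -220 0 0 0 0.55;-100 3 -220 0 0 0 0.55;-100 3 -220 0 0 0 0.55"
}}

```text
time_s: 17.1
eef_pos: [0.5561, -0.0284, 0.2598]
eef_rot: [-0.001, 0.726, 0.688, -0.0]
wrist_force: [0.4, 0.6, -0.0]
opening: 0.452
grasp_force: 0.0
```

```bash
python3 - <<'E'
from h import *
import cv2
o=sensors.get_obs(); im=vision.camera("wrist"); print(o["eef_pos"],o["wrist_force"])
f=lambda i:cv2.resize(i,(400,300),interpolation=cv2.INTER_CUBIC)
sd=vision.camera("side")
cv2.imwrite("pics/w6.png",np.vstack([np.hstack([f(im),f(vision.camera("scene"))]),np.hstack([f(sd),f(sd[110:185,190:290])])]))
E
```

```text
[ 0.556054   -0.02835321  0.25976664] [ 0.37977826  0.57176649 -0.03602538]
```

View pics/w6.png

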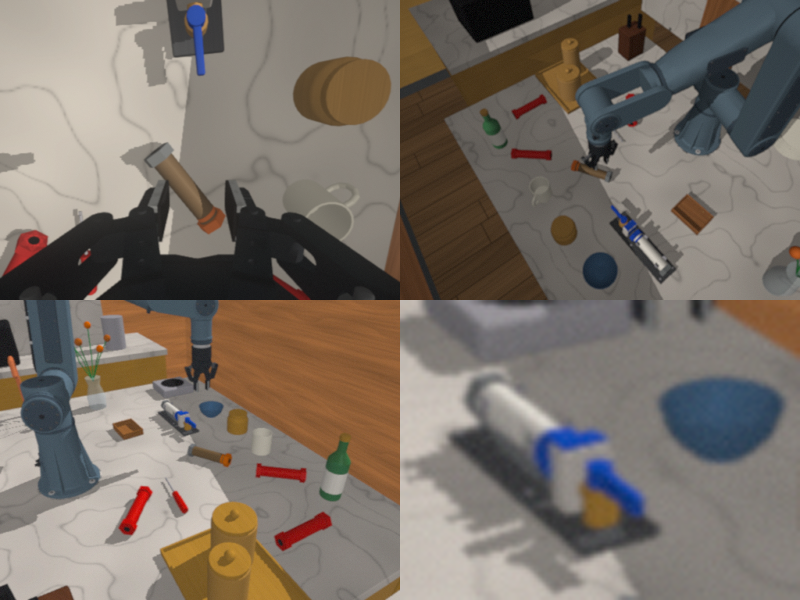

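```bash
python3 - <<'E'
from h import *
import cv2
o=sensors.get_obs(); im=vision.camera("wrist").astype(int)
m=((im[...,0]>110)&(im[...,2]<90)&(im[...,0]-im[...,2]>80)).astype(np.uint8); m[100:]=0
v,u=np.nonzero(m[40:96]); v+=40
g=np.array([ray("wrist",(a,b),.066,o)[:2] for a,b in zip(u,v)])
p=np.array([.564,.132]); g=g[np.linalg.norm(g-p,axis=1)>.02]; d=g.mean(0)-p; print(len(g),d,"angle from closed",.046-np.arctan2(d[1],d[0]))
c=g-g.mean(0); w=np.linalg.svd(c,full_matrices=False)[2][0]; w*=np.sign(-w[1]); print("bar dir angle",.046-np.arctan2(w[1],w[0]))
E
```

```text
470 [ 0.00245926 -0.045401  ] angle from closed 1.5626817117575973
bar dir angle 1.5702662926003526
```

The lever measures 1.57 rad, fully open. The filter is seated and nothing else has moved, so I'm handing in.

```bash
python3 -c "
from bench import ctrl; print(ctrl.hand_in())"
```

```text
the job is handed in; nothing more can be done
None
```

The job is handed in: the fresh filter is snapped into both clips with its blue end towards the inlet head, and the lever, turned only after that, measures about 1.57 rad (fully open). The spent filter and the other items showed no movement in the final pictures; the clock read about 17 s of the 51 s allowed.

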